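# Press and half-turn the blender cup into its pulse position

## Robot

A 6-joint arm with a two-finger parallel gripper is mounted at the origin on the work surface. World frame = base frame: x ahead of the robot, y to its left, z up, the work surface at z = 0. Lengths are in m, angles in rad, forces in N, time in s.
With the tool pointing down it reaches from about 0.375 to 0.9 m from the base axis. Payload 3.1 kg.
Tool frame: the origin (TCP) lies between the finger pads; the fingertips stand robot.finger_overhang ahead of it and the grasp point (between the pads) lies 3 mm ahead of it (robot.finger_overhang is the distance from the TCP to the fingertips, in m); z points along the fingers, y is the line along which they close (so a half turn about z gives the same grasp; the last joint's range is limited). The gripper opens to 87 mm and grips with 3 to 60 N. Pads are 19 mm wide; open, the fingers measure 117 mm over their backs; the gripper's body (75 mm by 190 mm) begins 51 mm behind the grasp point.
Start: joints at [-1.3, 0.527, 1.433, -0, 1.181, -0.178], TCP at [0.271, -0.563, 0.245] pointing down, gripper open.
Joint ranges: [-3.08, 3.08], [-0.75, 2.2], [0.22, 2.44], [-1.43, 4.57], [0, 2.65], [-2.85, 2.85]. Speed limits (rad/s): [2.79, 2.79, 3.14, 3.14, 3.14, 3.14].

## Interface

Orientations are given as a unit quaternion [x, y, z, w].
In Python, from rig import get_obs, vision, hand_in, nets, robot gives the robot as it stands.
- The arm moves only by the tool apply_moves, never from a script. Its argument "series" is a list of rows, each an object with "offset": the shift along the world's x, y, z in cm, a list of three; "rot": the turn, a rotation vector about the world's x, y, z in degrees, a list of three. A call has 1 to 20 rows; each row is the pose to reach, as a shift and turn from the pose commanded when the call began; what a row does not reach only later rows make up. A row lasts 1/10 s, in which the tool goes at most 50 mm and 8.59 degrees, less where a joint would pass 70% of its speed; a pose out of reach is approached as far as the arm can. A call with a gripper value outside its range is refused whole. "hand" is the opening, from 0 (shut) to 1 (fully open), set as the call begins (left out, the last holds). The fingers move at their own pace and stop on an object; "newtons" is the grip in N (left out, the last holds). Time passes only in rows, so rows that repeat a pose let the fingers close. It gives the time, the measured TCP pose, the force, the opening and the grip force at its end, in the units of the state.
- get_obs(): the state, without advancing time (a new reading comes with each control period).
- vision.camera(name): name is "side" or "top"; returns the picture (400x640x3 uint8, red, green, blue); there is no depth.
- vision.calibration(name): a dict with "K" (3x3 intrinsics, pixels), "R" (3x3) and "t" (3): a world point X has camera coordinates R X + t. Camera axes: x right, y down, z forward; pixel columns grow to the right and rows downward; lengths in m; the calibration is good to about 2 mm. A picture is of the moment at which its call begins. calibration takes no time and is no camera call.
- hand_in(): hands the job in; it is judged then, once.
Trained networks look in the newest picture that a camera, given by its name, has taken for a name from the list of things; names that differ only in an ending like _2 or _b are one class to them, and where a whole thing is asked for, a point or a joint stands for the part that bears it (a point fixed in the world has none). Each returns a list of dicts, best first, with "conf" (0 to 1); they miss things now and then, are a little off and sometimes report something else, mostly with a low value. They report only what shows in the picture. A call takes as long as a camera call. They do not tell look-alikes from the thing itself.
- nets.search_frame(camera, query): "centre" ([x, y, z] in m, in world coordinates, good to about 4 mm: the middle of the surface that is visible of it).
- nets.spot_point(camera, query): "centre" ([x, y, z] in m, in world coordinates, good to about 4 mm: a listed point, or the origin of a listed thing).
The state is a dict: "time": time; "q": joint angles; "joint_velocities": joint speeds; "joint_torque": joint torques, N m; "position": TCP position; "tool_rot": TCP orientation; "ft_force": force on the tool from outside, world axes, zero at the start; "moment": the same for the moment, N m; "grip_width": finger opening in m; "grip_force": force on a finger pad.
Only numpy, scipy, OpenCV 4.12 (cv2) and the standard library are available. Lean on these libraries where they do the work, as an engineer would, in place of code of your own. Each camera call takes 0.05 s, during which the arm holds its last target. There are 200 camera calls.

## Task

Give the birthday smoothies a pulse: pick up the blender cup, the one with two lugs on its collar, set it upright into the blender base with the lugs in the two notches, and press it straight down until the sprung pad is fully depressed. Keeping it pressed down, turn the cup clockwise (seen from above) to half way, so that its lugs line up with the thin half-way ribs, and never let it turn on into the lock latch. Finish while still gripping the cup and holding it pressed down and half turned; leave the other cup, the jar, the bottle, the candles and the spoon where they are.

Things in the scene. Friction and masses are not known exactly. Their poses are not given: they have to be found in the camera images.
- cup: Blender cup, collar down: white cylinder 52 mm in diameter (grip it 35 to 95 mm above its underside), flat top at 106 mm with a grey bar 36 x 6 mm to 110 mm along the cup's x axis. Grey foot collar 68 mm in diameter, 24 mm high, with two lugs, on its +x and -x sides; half a turn makes no difference. About 0.3 kg. Origin: centre of the underside, z up.
- cup_lug (a point): Centre of the outer face of the cup's +x lug, 43 mm from the cup's axis and 9 mm above its underside. Each lug is 14 mm wide and spans 5 to 13 mm above the underside; a small rib stands on the collar above it.
- blender: Blender base, fixed: white round housing 136 mm across at the foot, 124 mm at its flat top. On top the bayonet collar, 108 mm across; grey ears leave a 73 mm opening, their top 98 mm and underside 91 mm above the table; the lug channel below is 92 mm across. Two notches in the ears, on the base's +x and -x sides. Origin: centre of the underside, z up; button panel on the -x side.
- notch (a point): Middle of the +x notch, level with the ears' top (98 mm), 45 mm from the base's axis. The notches are about 23 mm wide, giving a lug about 7 degrees of play either way. From here the pressed-down cup turns clockwise only (from above): 48 degrees to half way, about 63 to touching the latch, about 96 to the end of the lock.
- seat (a point): Centre of the flat seat, 74 mm above the table, on the base's axis: the cup's underside is on it when the cup is fully down. Let go under the ears, the cup is lifted 4 mm off it by the pad.
- half_rib (a point): Top of one of the two thin steel half-way ribs (4 x 13 mm, radial) on the collar, 47.5 mm from the base's axis, 100.5 mm above the table, 48 degrees clockwise (from above) of the +x notch; the other is half way round the collar. Its x axis points radially outward: the cup's lug line (x axis) must end parallel to it. The wider (14 mm) steel blocks farther round mark the lock.
- lock_block (a point): Top of one of the two wide (14 mm) steel blocks on the collar that mark the lock, 47.5 mm from the base's axis, 96 degrees clockwise (from above) of the +x notch; the other is half way round. Its x axis points radially outward: a cup lined up with it is locked. The cup must never turn more than 65 degrees from the notches, where it runs into the latch.
- pad_top (a point): Centre of the top of the sprung rubber pad, a 44 mm disc in the middle of the seat. Free, it stands 84 mm above the table; fully depressed it is level with the seat at 74 mm.
- pad (a joint): How far the pad is pressed, in m: 0 free, 0.010 fully depressed (cup on the seat). The spring pushes up with about 3 N at 0 and 12 N fully down.
- latch (a joint): How far one of the two sprung steel balls of the lock latch, hidden in the channel, is pushed outward, in m: 0 free; a lug passing it pushes it up to 0.004 (the click).
- plain_cup: A storage cup of the same 52 mm white body and 68 mm grey collar, 102 mm high, without lugs or bar. Leave it standing. Origin: centre of the underside.
- sprinkle_jar: White jar with a metal cap, 64 mm in diameter, 85 mm high. Leave it. Origin: centre of the underside.
- syrup: Blue bottle, 56 mm in diameter, 150 mm high. Leave it. Origin: centre of the underside.
- candle_tall: Cream pillar candle, 67 mm in diameter, 95 mm high. Leave it. Origin: centre of the underside.
- candle_short: Cream pillar candle, 67 mm in diameter, 75 mm high. Leave it. Origin: centre of the underside.
- spoon: Spoon with a steel bowl and a wooden handle, 170 mm long, lying on the table. Leave it. Origin near its middle, x along it.
Not all that is in view belongs to the job. What is shaped like the cup but green or pink is not meant.

How it is judged:
On the way, in this order (a step that is already met when the one before it is completed fails the run):
1. the blender cup is lifted clear of the table (height (world z) of cup above 0.03 m and contact force between the fingers and cup above 1 N), for 0.2 s.
2. the cup is upright in the base, lugs in the notches, and the pad is fully depressed (horizontal distance between cup and blender below 0.005 m and angle between cup's own z axis and vertical below 0.08 rad and angle between the x axis of cup and the x axis of blender, either way round below 0.26 rad and z of cup in the frame of blender below 0.0765 m and value of joint pad above 0.0075 m), for 0.1 s.
At the end, for the whole second after the job is handed in: Through the last second the gripper holds the cup (finger force above 3 N) upright (within 4.5 degrees) and centred (5 mm) in the base, pressed down to within 2.5 mm of the seat with the pad fully depressed, its lug line within about 10 degrees of the half-way ribs, at rest, the latch not pushed (horizontal distance between cup and blender below 0.005 m and angle between cup's own z axis and vertical below 0.08 rad and angle between the x axis of cup and the x axis of half_rib, either way round below 0.17 rad and z of cup in the frame of blender below 0.0765 m and value of joint pad above 0.0075 m and value of joint latch below 0.0015 m and contact force between the fingers and cup above 3 N and linear speed of cup below 0.02 m/s); the arm keeps its last pose, push and grip.
It fails at once if the cup was turned on into the lock latch (over 65 degrees from the notches) (z of cup in the frame of blender below 0.081 m and horizontal distance between cup and blender below 0.015 m and angle between the x axis of cup and the x axis of lock_block, either way round below 0.54 rad).
It fails at once if a bystander was moved (distance of any of plain_cup, sprinkle_jar, syrup, candle_tall, candle_short, spoon from where it was at the start of the episode above 0.03 m).
It fails at once if a standing bystander was knocked over (angle between any of plain_cup, sprinkle_jar, syrup, candle_tall, candle_short's own z axis and vertical above 0.5 rad).
It also fails if it takes over 40 s, if anything falls off the work surface, if the arm or the gripper's body presses on something with over 40 N, if the wrist force passes 120 N, or if a joint passes its speed limit or range.

## Working session

There is one attempt and no reset: what is moved stays moved. The work goes in short steps, Python scripts to look and compute and a tool call to move; the robot and the scene stay as the last step left them, time stands still between calls to the robot, and variables do not carry over. Pictures are saved under pics/ and viewed, at most 10 in all, crops included, and the job is handed in when it is done.

Besides the shell and the picture viewer there is one more tool, called after "Emit:" as name(argument=value, ...) on one line, values as JSON. apply_moves: Moves the arm, as the interface text tells. Its arguments: {"type":"object","properties":{"series":{"type":"array"},"hand":{"type":"number"},"newtons":{"type":"number"}},"required":["series"]}

```bash
mkdir -p pics
python3 - <<'E'
from rig import get_obs, vision, nets, robot
import cv2,numpy as np
for c in ("top","side"):
    cv2.imwrite(f"pics/{c}0.png",vision.camera(c)[:,:,::-1])
    for q in ("cup","cup_lug","blender","notch","half_rib","lock_block","seat","plain_cup"):
        print(c,q,[(np.round(d["centre"],3).tolist(),round(d["conf"],2)) for d in nets.spot_point(c,q)][:4])
o=get_obs(); print({k:np.round(v,3) for k,v in o.items()}); print(robot.finger_overhang)
print(vision.calibration("top"))
E
```

```text
top cup [([0.413, 0.232, 0.001], 0.94), ([0.452, 0.116, -0.001], 0.82), ([0.417, 0.374, 0.002], 0.65), ([0.307, 0.175, -0.0], 0.58)]
top cup_lug [([0.445, 0.342, 0.01], 0.96), ([0.352, 0.171, 0.011], 0.83), ([0.415, 0.186, 0.007], 0.63), ([0.442, 0.158, 0.01], 0.58)]
top blender [([0.576, -0.179, 0.004], 0.74)]
top notch [([0.606, -0.207, 0.1], 0.8), ([0.455, 0.12, -0.002], 0.3)]
top half_rib [([0.578, -0.227, 0.101], 0.79), ([0.452, 0.117, -0.003], 0.6), ([0.377, -0.049, -0.003], 0.26)]
top lock_block [([0.542, -0.212, 0.099], 0.72), ([0.574, -0.178, 0.075], 0.5)]
top seat [([0.573, -0.176, 0.073], 0.59), ([0.576, -0.228, 0.101], 0.5)]
top plain_cup [([0.534, 0.264, -0.002], 0.59)]
side cup [([0.415, 0.376, -0.001], 0.97), ([0.31, 0.175, 0.002], 0.72), ([0.413, 0.236, 0.0], 0.7), ([0.455, 0.118, 0.001], 0.67)]
side cup_lug [([0.44, 0.153, 0.012], 0.97), ([0.42, 0.188, 0.011], 0.91), ([0.347, 0.172, 0.011], 0.88), ([0.444, 0.341, 0.01], 0.56)]
side blender [([0.572, -0.177, 0.001], 0.96)]
side notch [([0.44, 0.157, 0.012], 0.67), ([0.606, -0.202, 0.098], 0.65)]
side half_rib [([0.575
[... 321 characters left out ...]
.   ]), 'joint_torque': array([  0.   , -44.   , -17.699,   0.063,   0.05 ,  -0.   ]), 'position': array([ 0.271, -0.563,  0.245]), 'tool_rot': array([0.975, 0.223, 0.   , 0.   ]), 'ft_force': array([ 0.206, -0.387,  0.122]), 'moment': array([-0.011, -0.009, -0.   ]), 'grip_force': np.float64(0.0), 'grip_width': np.float64(0.087)}
0.022
{'K': array([[364.71892081,   0.        , 320.74121385],
       [  0.        , 364.71892081, 199.99601567],
       [  0.        ,   0.        ,   1.        ]]), 'R': array([[ 0.01506695, -0.99978207,  0.01445009],
       [-0.98197408, -0.01751871, -0.18820203],
       [ 0.18841416, -0.01135399, -0.98202403]]), 't': array([0.04211173, 0.57269562, 0.88321503])}
```

View pics/top0.png

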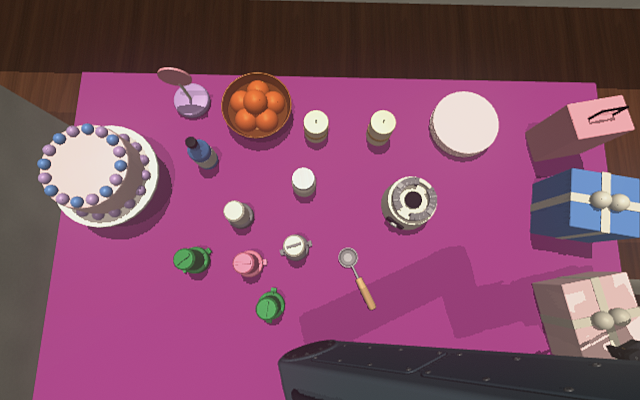

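View pics/side0.png

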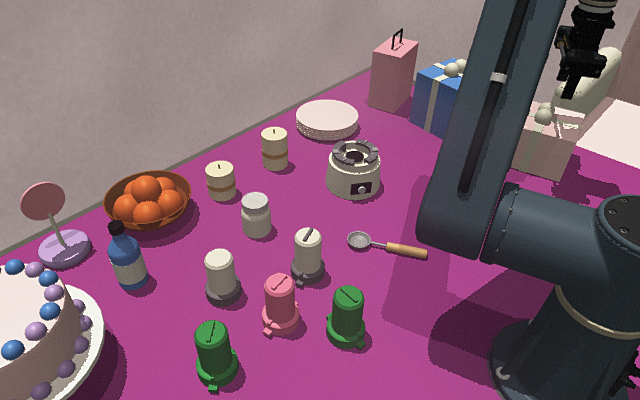

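The top view shows the white barred cup at pixel (295,247), with lugs to its left and right. The pink and green lookalikes are at (248,263), (192,260) and (270,305). The blender is at (411,202), and the plain cup at (237,213). Next I'll overlay the estimated model on enlarged crops.

```bash
cat > h.py <<'E'
import numpy as np,cv2
from rig import vision
def proj(c,P):
    k=vision.calibration(c); P=np.atleast_2d(P)
    return cv2.projectPoints(P.astype(float),cv2.Rodrigues(np.array(k["R"]))[0],np.array(k["t"],float),np.array(k["K"]),None)[0][:,0]
def ray(c,px,z):
    k=vision.calibration(c);R=np.array(k["R"]);C=-R.T@k["t"]
    d=R.T@np.linalg.inv(k["K"])@[px[0],px[1],1]
    return C+d*(z-C[2])/d[2]
def ring(x,y,z,r,a=None):
    a=np.radians(np.arange(0,360,10)) if a is None else np.radians(a)
    return np.c_[x+r*np.cos(a),y+r*np.sin(a),np.full(len(a),z)]
def crop(c,im,ctr,h,s,sets):
    u0,v0=int(ctr[0]-h),int(ctr[1]-h)
    o=cv2.resize(im[v0:v0+2*h,u0:u0+2*h,::-1],None,fx=s,fy=s,interpolation=cv2.INTER_CUBIC)
    for P,col in sets:
        for u,v in proj(c,P): cv2.circle(o,(int((u-u0+.5)*s),int((v-v0+.5)*s)),2,col,-1)
    return o
E
python3 - <<'E'
from h import *
R,G,B,Y=(0,0,255),(0,255,0),(255,0,0),(0,255,255)
cx,cy,ca=.4535,.117,108
bx,by,ba=.573,-.177,-38
out=[]
for c in("top","side"):
    im=vision.camera(c)
    r=np.radians(ca); bar=np.array([[cx+t*np.cos(r),cy+t*np.sin(r),.110] for t in np.linspace(-.018,.018,7)])
    s1=[(ring(cx,cy,.106,.026),R),(ring(cx,cy,.024,.034),G),(bar,B),(ring(cx,cy,.009,.043,[ca,ca+180]),Y)]
    s2=[(ring(bx,by,.098,.054),R),(ring(bx,by,.098,.0365),G),(ring(bx,by,.098,.045,[ba,ba+180]),Y),(ring(bx,by,.1005,.0475,[ba-48,ba+132]),B),(ring(bx,by,.1,.0475,[ba-96,ba+84]),(255,0,255))]
    for s,q in((s1,(cx,cy,.05)),(s2,(bx,by,.09))):
        out.append(crop(c,im,proj(c,np.array(q))[0],33,6,s)); out.append(crop(c,im,proj(c,np.array(q))[0],33,6,[]))
g=np.vstack([np.hstack(out[:4]),np.hstack(out[4:])])
cv2.imwrite("pics/ov.png",cv2.resize(g,(800,400),interpolation=cv2.INTER_AREA));
E
```

```text
(no output)
```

View pics/ov.png

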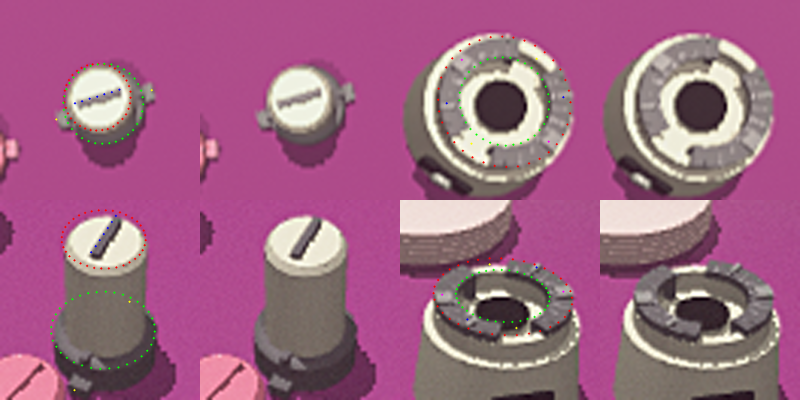

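```bash
cat >> h.py <<'E'
def rect(c,im,x,y,z,h=.07,s=400):
    # view from above: world x up... col=+x dir right, row=-y
    W=np.array([[x-h,y+h,z],[x+h,y+h,z],[x+h,y-h,z],[x-h,y-h,z]])
    H=cv2.getPerspectiveTransform(proj(c,W).astype(np.float32),np.float32([[0,0],[s,0],[s,s],[0,s]]))
    return cv2.warpPerspective(im[:,:,::-1],H,(s,s),flags=cv2.INTER_CUBIC)
E
python3 - <<'E'
from h import *
from rig import nets
im=vision.camera("top")
acc={}
for i in range(8):
  for c in("top","side"):
    vision.camera(c)
    for q,p in(("blender",(.573,-.177)),("seat",(.573,-.177)),("notch",(.606,-.205)),("half_rib",(.5765,-.228)),("lock_block",(.542,-.213)),("cup",(.4535,.117)),("cup_lug",(.441,.156))):
        for d in nets.spot_point(c,q):
            if np.hypot(d["centre"][0]-p[0],d["centre"][1]-p[1])<.02: acc.setdefault((q,c),[]).append(d["centre"])
for k,v in acc.items(): print(k,len(v),np.mean(v,0).round(4),np.std(v,0).round(4))
a=rect("top",im,.573,-.177,.098); b=rect("top",im,.4535,.117,.110,.035); 
for t in range(0,360,30):
    r=np.radians(t); p=(int(200+195*np.cos(r)),int(200-195*np.sin(r)))
    cv2.line(a,p,(int(200+170*np.cos(r)),int(200-170*np.sin(r))),(0,0,255) if t==0 else (0,255,0),2)
cv2.imwrite("pics/r.png",np.hstack([a,b]))
g=cv2.cvtColor(b,cv2.COLOR_BGR2GRAY); m=np.zeros_like(g); cv2.circle(m,(200,200),115,255,-1)
w=((g<190)&(m>0)).astype(np.uint8); n,l,st,ce=cv2.connectedComponentsWithStats(w); 
for i in range(1,n):
    if st[i,4]>800:
        M=cv2.moments((l==i).astype(np.uint8),True); print(st[i],ce[i],-np.degrees(.5*np.arctan2(2*M['mu11'],M['mu20']-M['mu02'])))
E
```

```text
('blender', 'top') 8 [ 0.5748 -0.178   0.0034] [0.0012 0.0012 0.0015]
('seat', 'top') 8 [ 0.5724 -0.179   0.074 ] [0.0018 0.0015 0.0013]
('notch', 'top') 8 [ 0.6091 -0.2059  0.099 ] [0.0012 0.0014 0.0009]
('half_rib', 'top') 8 [ 0.5764 -0.2271  0.1014] [0.0014 0.0013 0.0017]
('lock_block', 'top') 8 [ 0.5402 -0.2134  0.0983] [0.0014 0.0012 0.0008]
('cup', 'top') 8 [ 0.4542  0.1158 -0.002 ] [0.0012 0.0017 0.0018]
('cup_lug', 'top') 8 [0.4411 0.157  0.0118] [0.0011 0.001  0.0014]
('blender', 'side') 8 [ 5.728e-01 -1.777e-01 -2.000e-04] [0.0014 0.0007 0.0018]
('seat', 'side') 8 [ 0.5714 -0.1726  0.0715] [0.0013 0.0015 0.0014]
('notch', 'side') 7 [ 0.6085 -0.2028  0.0988] [0.0012 0.0015 0.0016]
('half_rib', 'side') 8 [ 0.5753 -0.228   0.0991] [0.0011 0.0013 0.0013]
('lock_block', 'side') 8 [ 0.543  -0.213   0.1049] [0.0011 0.0017 0.0014]
('cup', 'side') 8 [0.4541 0.1156 0.0005] [0.0009 0.0013 0.0011]
('cup_lug', 'side') 7 [0.4404 0.1559 0.0111] [0.0017 0.0008 0.0012]
[ 142  112   98  197 7539] [190.21859663 212.54954238] -72.18710502025536
```

View pics/r.png

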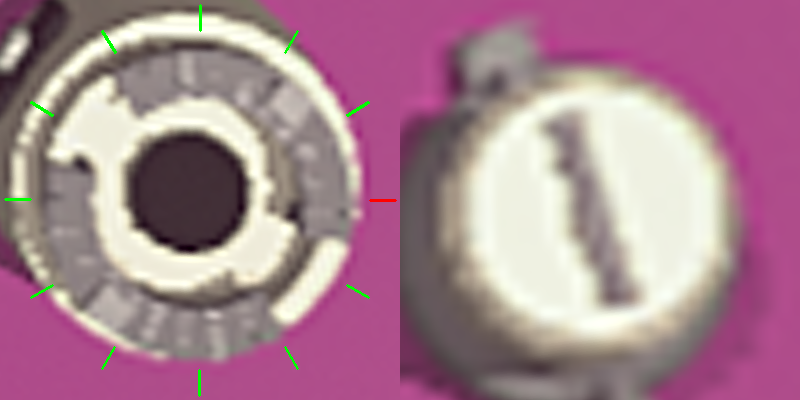

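The crops agree with the networks:
- **Cup:** about (0.454, 0.1155), x axis at 107.8°. In the right crop the bar runs from (565,120) to (620,300).
- **Blender:** about (0.573, -0.178), yaw about -37°. In the left crop the notches are at (85,120) and (308,281), and the lock blocks at (291,103) and (110,303).

I'll move above the cup now.

Emit:
apply_moves(series=[{"offset":[5,18,0],"rot":[0,0,0]},{"offset":[10,36,0],"rot":[0,0,0]},{"offset":[18.3,67.8,0],"rot":[0,0,0]},{"offset":[18.3,67.8,0],"rot":[0,0,0]},{"offset":[18.3,67.8,0],"rot":[0,0,0]},{"offset":[18.3,67.8,0],"rot":[0,0,0]},{"offset":[18.3,67.8,0],"rot":[0,0,0]},{"offset":[18.3,67.8,0],"rot":[0,0,0]},{"offset":[18.3,67.8,0],"rot":[0,0,0]},{"offset":[18.3,67.8,0],"rot":[0,0,0]},{"offset":[18.3,67.8,0],"rot":[0,0,0]},{"offset":[18.3,67.8,0],"rot":[0,0,0]},{"offset":[18.3,67.8,0],"rot":[0,0,0]},{"offset":[18.3,67.8,0],"rot":[0,0,0]},{"offset":[18.3,67.8,0],"rot":[0,0,0]},{"offset":[18.3,67.8,0],"rot":[0,0,0]},{"offset":[18.3,67.8,0],"rot":[0,0,0]}], hand=1, newtons=40)

```text
time: 9.15
position: [0.4538, 0.1142, 0.2444]
tool_rot: [0.975, 0.222, -0.0, 0.0]
ft_force: [-0.5, -0.2, 0.6]
grip_width: 0.0869
grip_force: 0.0
```

Emit:
apply_moves(series=[{"offset":[0,0,-4],"rot":[0,0,0]},{"offset":[0,0,-9],"rot":[0,0,0]},{"offset":[0,0,-13],"rot":[0,0,0]},{"offset":[0,0,-15.5],"rot":[0,0,0]},{"offset":[0,0,-16.6],"rot":[0,0,0]},{"offset":[0,0,-16.6],"rot":[0,0,0]},{"offset":[0,0,-16.6],"rot":[0,0,0]}])

```text
time: 9.85
position: [0.455, 0.1141, 0.0794]
tool_rot: [0.975, 0.222, 0.001, 0.0]
ft_force: [-0.4, -0.1, -0.2]
grip_width: 0.0868
grip_force: 0.0
```

Emit:
apply_moves(series=[{"offset":[0,0,0],"rot":[0,0,0]},{"offset":[0,0,0],"rot":[0,0,0]},{"offset":[0,0,0],"rot":[0,0,0]},{"offset":[0,0,0],"rot":[0,0,0]},{"offset":[0,0,0],"rot":[0,0,0]},{"offset":[0,0,0],"rot":[0,0,0]},{"offset":[0,0,0],"rot":[0,0,0]}], hand=0, newtons=40)

```text
time: 10.55
position: [0.4541, 0.1151, 0.0787]
tool_rot: [0.975, 0.223, 0.0, -0.0]
ft_force: [-0.3, 0.8, 3.1]
grip_width: 0.0512
grip_force: 40.0
```

Emit:
apply_moves(series=[{"offset":[0,0,2],"rot":[0,0,0]},{"offset":[0,0,5],"rot":[0,0,0]},{"offset":[0,0,9],"rot":[0,0,0]},{"offset":[0,0,13],"rot":[0,0,0]},{"offset":[1.5,-3.7,15],"rot":[0,0,5]},{"offset":[3,-7.4,15],"rot":[0,0,10]},{"offset":[4.5,-11.1,15],"rot":[0,0,15]},{"offset":[6,-14.8,15],"rot":[0,0,20]},{"offset":[7.5,-18.5,15],"rot":[0,0,25]},{"offset":[9,-22.2,15],"rot":[0,0,30]},{"offset":[10.5,-25.9,15],"rot":[0,0,33]},{"offset":[11.5,-28.3,15],"rot":[0,0,35.2]},{"offset":[11.9,-29.3,15],"rot":[0,0,35.2]},{"offset":[11.9,-29.3,12],"rot":[0,0,35.2]},{"offset":[11.9,-29.3,12],"rot":[0,0,35.2]},{"offset":[11.9,-29.3,12],"rot":[0,0,35.2]}])

```text
time: 12.15
position: [0.5718, -0.1765, 0.1975]
tool_rot: [0.862, 0.507, -0.001, -0.002]
ft_force: [-0.8, 0.4, -2.7]
grip_width: 0.0511
grip_force: 40.0
```

Run:
```python
from h import *
from rig import get_obs,nets
o=get_obs();print(o["time"],o["position"].round(4) if hasattr(o["position"],"round") else o["position"],o["tool_rot"],o["grip_force"])
Rr,G,B,Y=(0,0,255),(0,255,0),(255,0,0),(0,255,255)
x,y,z=o["position"]; z0=z-.0787; a=143; bx,by,ba=.5733,-.1778,-37
out=[]
for c in("top","side"):
    im=vision.camera(c)
    for q in("cup","cup_lug"):
        print(c,q,[(np.round(d["centre"],4).tolist(),round(d["conf"],2)) for d in nets.spot_point(c,q) if d["centre"][2]>.05])
    s=[(ring(x,y,z0,.034),Rr),(ring(x,y,z0+.024,.034),Rr),(ring(x,y,z0+.009,.043,[a,a+180]),Y),(ring(bx,by,.098,.054),G)]
    p=proj(c,np.array([bx,by,.13]))[0]
    out+=[crop(c,im,p,50,4,s),crop(c,im,p,50,4,[])]
cv2.imwrite("pics/hov.png",np.vstack([np.hstack(out[:2]),np.hstack(out[2:])])[:, :])
im=cv2.imread("pics/hov.png"); cv2.imwrite("pics/hov.png",cv2.resize(im,(600,600)))
```

```text
12.15 [ 0.5718 -0.1765  0.1975] [ 0.86191766  0.507043   -0.00109186 -0.00203669] 39.98747426929185
top cup [([0.5706, -0.1767, 0.1162], 0.58)]
top cup_lug []
side cup [([0.5742, -0.1786, 0.1209], 0.9)]
side cup_lug [([0.5394, -0.1536, 0.1304], 0.83), ([0.5746, -0.2283, 0.0981], 0.16)]
```

View pics/hov.png

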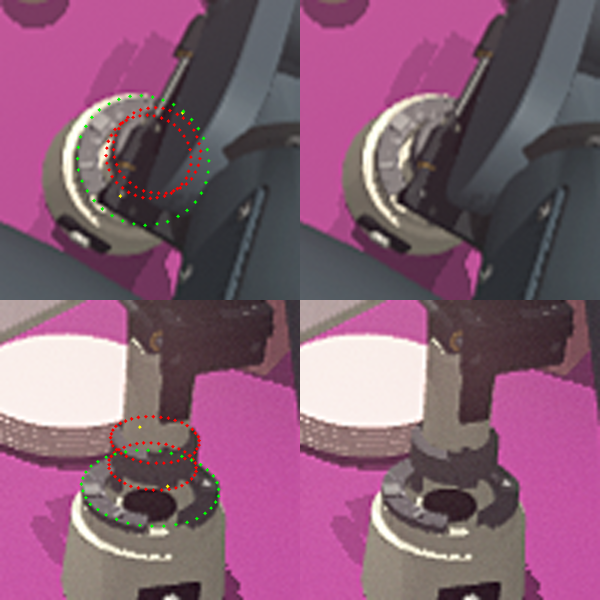

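The top view is mostly hidden by the wrist. In the side view the collar matches the predicted ring at crop x 110–197, centred over the opening, and the lug reads about 144°, as planned. I'll lower it gently.

Emit:
apply_moves(series=[{"offset":[0,0,0],"rot":[0,0,0]},{"offset":[0,0,-1],"rot":[0,0,0]},{"offset":[0,0,-1.8],"rot":[0,0,0]},{"offset":[0,0,-2.3],"rot":[0,0,0]},{"offset":[0,0,-2.7],"rot":[0,0,0]},{"offset":[0,0,-2.9],"rot":[0,0,0]},{"offset":[0,0,-2.9],"rot":[0,0,0]}])

```text
time: 13.15
position: [0.5731, -0.178, 0.1691]
tool_rot: [0.862, 0.507, -0.0, -0.0]
ft_force: [0.4, -0.4, -2.5]
grip_width: 0.0509
grip_force: 40.0
```

Emit:
apply_moves(series=[{"offset":[0,0,-0.4],"rot":[0,0,0]},{"offset":[0,0,-0.8],"rot":[0,0,0]},{"offset":[0,0,-1.1],"rot":[0,0,0]},{"offset":[0,0,-1.1],"rot":[0,0,0]},{"offset":[0,0,-1.1],"rot":[0,0,0]}])

```text
time: 13.65
position: [0.5736, -0.1783, 0.1593]
tool_rot: [0.862, 0.507, 0.0, 0.001]
ft_force: [0.7, 0.4, 3.3]
grip_width: 0.0509
grip_force: 40.0
```

Emit:
apply_moves(series=[{"offset":[0,0,-0.3],"rot":[0,0,0]},{"offset":[0,0,-0.6],"rot":[0,0,0]},{"offset":[0,0,-0.8],"rot":[0,0,0]},{"offset":[0,0,-0.9],"rot":[0,0,0]},{"offset":[0,0,-0.9],"rot":[0,0,0]},{"offset":[0,0,-0.9],"rot":[0,0,0]}])

```text
time: 14.25
position: [0.5736, -0.1782, 0.1526]
tool_rot: [0.862, 0.507, 0.0, 0.001]
ft_force: [-4.7, 1.8, 17.7]
grip_width: 0.0509
grip_force: 40.0
```

Emit:
apply_moves(series=[{"offset":[0,0,-0.1],"rot":[0,0,-3]},{"offset":[0,0,-0.1],"rot":[0,0,-7]},{"offset":[0,0,-0.1],"rot":[0,0,-11]},{"offset":[0,0,-0.1],"rot":[0,0,-15]},{"offset":[0,0,-0.1],"rot":[0,0,-19]},{"offset":[0,0,-0.1],"rot":[0,0,-22]},{"offset":[0,0,-0.1],"rot":[0,0,-24]},{"offset":[0,0,-0.1],"rot":[0,0,-24]}])

```text
time: 15.05
position: [0.5748, -0.1795, 0.1526]
tool_rot: [0.949, 0.317, 0.002, 0.003]
ft_force: [-3.6, -1.5, 21.8]
grip_width: 0.0513
grip_force: 40.0
```

Run:
```python
from rig import get_obs
o=get_obs();print(o["position"],o["tool_rot"],o["ft_force"],o["moment"],o["grip_width"])
```

```text
[ 0.57480098 -0.17954931  0.15257387] [0.94854062 0.31664105 0.00161498 0.00255357] [-3.64307554 -1.47554383 21.7897389 ] [ 0.16584903  0.8729968  -0.02138899] 0.051331908302243885
```

Emit:
apply_moves(series=[{"offset":[0,0,0],"rot":[0,0,-3]},{"offset":[0,0,0],"rot":[0,0,-7]},{"offset":[0,0,0],"rot":[0,0,-11]},{"offset":[0,0,0],"rot":[0,0,-15]},{"offset":[0,0,0],"rot":[0,0,-19]},{"offset":[0,0,0],"rot":[0,0,-22]},{"offset":[0,0,0],"rot":[0,0,-24]},{"offset":[0,0,0],"rot":[0,0,-24]}])

```text
time: 15.85
position: [0.5748, -0.1798, 0.1526]
tool_rot: [0.994, 0.113, 0.002, 0.002]
ft_force: [-3.3, -1.3, 20.9]
grip_width: 0.051
grip_force: 40.0
```

Run:
```python
from h import *
from rig import get_obs,nets
o=get_obs();print(o["time"],o["position"],o["tool_rot"],o["ft_force"],o["moment"])
x,y,z=o["position"]; z0=z-.0787; a=95; bx,by,ba=.5733,-.1778,-37
r=np.radians(a)
out=[]
for c in("top","side"):
    im=vision.camera(c)
    for q in("cup","cup_lug","half_rib","lock_block"):
        print(c,q,[(np.round(d["centre"],4).tolist(),round(d["conf"],2)) for d in nets.spot_point(c,q) if d["centre"][2]>.05])
    s=[(ring(bx,by,.098,.034,[a,a+180]),(0,255,255)),(ring(bx,by,.1005,.0475,[ba-48,ba+132]),(255,0,0)),(ring(bx,by,.1,.0475,[ba-96,ba+84]),(255,0,255))]
    p=proj(c,np.array([bx,by,.11]))[0]
    out+=[crop(c,im,p,33,9,s),crop(c,im,p,33,9,[])]
cv2.imwrite("pics/fin.png",cv2.resize(np.vstack([np.hstack(out[:2]),np.hstack(out[2:])]),(600,600),interpolation=cv2.INTER_AREA))
```

```text
15.85 [ 0.57475668 -0.17977596  0.15261695] [0.99364297 0.112533   0.00209508 0.00236367] [-3.31842913 -1.31191213 20.92696027] [ 0.11697863  0.91984395 -0.05335502]
top cup []
top cup_lug []
top half_rib []
top lock_block []
side cup [([0.5758, -0.182, 0.0748], 0.73), ([0.5424, -0.2105, 0.1047], 0.32), ([0.605, -0.2025, 0.0997], 0.24)]
side cup_lug [([0.5706, -0.1368, 0.0855], 0.83)]
side half_rib [([0.5731, -0.2296, 0.0972], 0.6)]
side lock_block [([0.544, -0.2136, 0.1032], 0.86)]
```

View pics/fin.png

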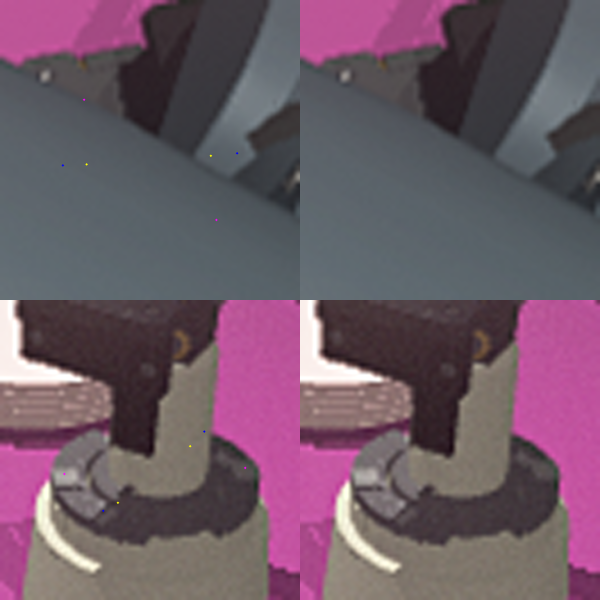

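The side view shows the cup seated, its collar rib at (425,490) beside the half-way rib at (400,510) and clear of the lock block at (365,472). My estimates put it 1–2° short, so I'll turn it slightly more.

Emit:
apply_moves(series=[{"offset":[0,0,0],"rot":[0,0,-1]},{"offset":[0,0,0],"rot":[0,0,-1.5]},{"offset":[0,0,0],"rot":[0,0,-1.5]},{"offset":[0,0,0],"rot":[0,0,-1.5]},{"offset":[0,0,0],"rot":[0,0,-1.5]}])

```text
time: 16.85
position: [0.5748, -0.1798, 0.1526]
tool_rot: [0.995, 0.1, 0.002, 0.002]
ft_force: [-3.4, -0.8, 21.0]
grip_width: 0.0511
grip_force: 40.0
```

Run:
```python
from rig import get_obs,hand_in
o=get_obs();print(o["position"],o["ft_force"],o["joint_velocities"],o["grip_force"])
print(hand_in())
```

```text
[ 0.57477137 -0.17979126  0.15262609] [-3.3552394  -0.80865643 20.98076672] [ 0.00026679  0.00125121  0.00025555  0.00108663 -0.00079702 -0.00012753] 40.003833780647255
the job is handed in; nothing more can be done
None
```

I handed the job in with the blender cup still gripped at 40 N, pressed onto the seat and turned about 49.5° clockwise, within an estimated 2° of the half-way ribs and short of the latch; the hand-in returned no verdict.

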